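Try the middle punch through the disc cutter, then hold it raised for the sheet

ROBOT

A 7-joint arm with a two-finger parallel gripper is mounted at the origin on a cart in front of the work surface, level with it; the furniture and walls round the work are solid. World frame = base frame: x ahead of the robot, y to its left, z up, the work surface at z = 0. Lengths are in m, angles in degrees, forces in N, time in s.
With the tool pointing down it reaches from about 0.425 to 1.025 m from the base axis. Payload 9.4 kg.
Tool frame: the origin (TCP) lies at the very end of the fingers, on their centre line; the grasp point (between the pads) lies 19 mm behind it; z points along the fingers, y is the line along which they close (so a half turn about z gives the same grasp; the last joint's range is limited). The gripper opens to 93 mm and grips with 3 to 60 N. Pads are 15 mm wide; open, the fingers measure 128 mm over their backs; the gripper's body (75 mm by 188 mm) begins 65 mm behind the grasp point.
Start: joints at [61.782, 34.337, -0.143, 91.639, 0.103, 54.024, -4.572], TCP at [0.293, -0.663, 0.219] pointing down, gripper open.
Joint ranges: [-147.43, 147.43], [-19.82, 112.94], [-74.19, 73.91], [6.32, 146.72], [-59.91, 239.91], [6.04, 106.73], [-150.56, 150.56]. Speed limits (degrees/s): [127.2, 127.2, 172.46, 172.46, 180, 180, 180].

INTERFACE

Orientations are given as a 3x3 rotation matrix whose columns are the frame's x, y, z axes.
In Python, from station import r, optics, workorder gives the robot as it stands.
- The arm moves only by the tool move_arm, never from a script. Its argument "moves" is a list that holds one entry, the list of rows, each a list of 5 numbers: the opening, from -1 (shut) to 1 (fully open), then the shift along the tool's x, y, z normalised to -1 to 1, where 1 is 20 cm, then the turn about the tool's z normalised to -1 to 1, where 1 is pi/2 rad. A call has 1 to 20 rows; each row is the pose to reach, as a shift and turn from the pose commanded when the call began, along the tool's axes at that moment; what a row does not reach only later rows make up. A row lasts 1/12 s, in which the tool goes at most 41.7 mm and 7.16 degrees, less where a joint would pass 70% of its speed; a pose out of reach is approached as far as the arm can. A call with a number of a shift or a turn outside -1 to 1 is refused whole. A call with a gripper value outside its range is refused whole. The fingers move at their own pace and stop on an object; "grip_force" is the grip in N (left out, the last holds). Time passes only in rows, so rows that repeat a pose let the fingers close. It gives the time, the measured TCP pose, the force, the opening and the grip force at its end, in the units of the state.
- r.state(): the state, without advancing time (a new reading comes with each control period).
- optics.read_camera(name): name is "scene" or "top" or "wrist"; returns a dict with "pixels" (420x560x3 uint8, red, green, blue), "z_map" (420x560 float32, m along the optical axis (not along the pixel's ray), 0 where there is no reading), "fx", "fy", "cx", "cy" (pixels), "distortion" ([k1, k2, p1, p2, k3] as OpenCV has them; the pictures are not rectified), "R" (3x3) and "t" (3): a world point X has camera coordinates R X + t; the wrist camera has in their place "T_tool_cam" (4x4, takes a point from camera to tool coordinates, whose origin is the TCP and whose axes are the flange's). Camera axes: x right, y down, z forward; pixel columns grow to the right and rows downward; lengths in m; the calibration is good to about 2 mm. A picture is of the moment at which its call begins: read the wrist's pose just before it.
- workorder.hand_in(): hands the job in; it is judged then, once.
The state is a dict: "t": time; "joints": joint angles; "dq": joint speeds; "effort": joint torques, N m; "tcp_pos": TCP position; "eef_rot": TCP orientation; "force": force on the tool from outside, world axes, zero at the start; "moment": the same for the moment, N m; "finger_gap": finger opening in m; "finger_force": force on a finger pad.
Only numpy, scipy, OpenCV 4.12 (cv2) and the standard library are available. Lean on these libraries where they do the work, as an engineer would, in place of code of your own. Each camera call takes 0.05 s, during which the arm holds its last target. There are 200 camera calls.

TASK

Get the steel disc cutter ready for its middle size: take the middle-sized punch out of the wooden stand and pass it down the cutter's middle hole until it stands right home on the mat below, which proves that the two plates line up. Then draw it straight back up until its lower end is clear of the sheet slot but still well inside the thick upper plate, and finish while holding it there in the gripper, still and not wedged against the hole, so that silver sheet can be slid in under it. Do not drag the cutter out of its place, and leave the other punches, the red bottle and the small flat box alone.

Things in the scene. Friction and masses are not known exactly. Their poses are not given: they have to be found in the camera images.
- cutter: Jeweller's steel disc cutter, 60 x 112 x 48 mm (x, y, z), 2.4 kg, standing loose and flat on a rubber mat; origin at the centre of its underside, z up. From below: die plate 0 to 18 mm; sheet slot 18 to 22 mm, open at the front (-x) and both ends, with a brass spacer along the rear; guide plate 22 to 48 mm. Three screw heads 3 mm high stand on top, 31 mm behind the row of holes.
- middle_bore (a point): Centre of the upper mouth of the cutter's middle hole, on the guide plate's top face, 48 mm above the underside and 8 mm in front of its centre. The upright holes are 1 mm wider than their punches (11, 15, 19 mm), lie in a row along the cutter's y at +34, 0, -36 mm, run through both plates and are open below to the mat; each has a 2 mm deep countersink at the mouth.
- guide_underside (a point): Point on the axis of the middle hole where it leaves the guide plate into the slot: 22 mm above the cutter's underside. At the end the punch's lower end must lie above this and stay at least 8 mm below the plate's top; 9 mm above this point is about the middle.
- punch_middle: Middle-sized punch: plain steel rod, diameter 14 mm, length 80 mm, 100 g, thin dark ring 8 mm below its head. Origin at the centre of its lower end, z along the rod towards the head. It starts upright in the stand's middle socket, 52 mm standing out. Home in the cutter it stands on the mat, its lower end level with the cutter's underside, 32 mm standing out above the guide plate.
- punch_middle_foot (a point): Centre of the lower end of the middle punch (edge bevelled by 1 mm).
- mat: Black rubber mat, 140 x 190 x 4 mm, fixed to the table under the cutter; origin at the centre of its underside, at table height.
- stand: Hardwood punch stand, 46 x 118 x 40 mm (x, y, z), fixed to the table; origin at the centre of its underside. Three sockets 28 mm deep in a row along y at +36 (10 mm punch), 0 (14 mm punch) and -36 mm (18 mm punch), 1.5 mm wider than the punches.
- punch_small: Bystander: 10 mm punch, 80 mm long, upright in the stand; origin at its lower end.
- small_socket (a point): Mouth of the small punch's socket, on the stand's top.
- punch_large: Bystander: 18 mm punch, 80 mm long, upright in the stand; origin at its lower end.
- large_socket (a point): Mouth of the large punch's socket, on the stand's top.
- flux_bottle: Bystander: red bottle with black cap, 29 mm across, 65 mm high, standing; origin under its middle.
- rivet_box: Bystander: small flat pale box with a dark grey top, 52 x 72 x 16 mm; origin under its middle.

How it is judged:
By the outcome, as a careful person would: the job done as asked, in the order asked, and still so for the second after the job is handed in, while the arm keeps its last pose, push and grip.
It also fails if it takes over 48 s, if anything falls off the work surface, if the arm or the gripper's body presses on something with over 40 N, if the wrist force passes 120 N, or if a joint passes its speed limit or range.

## Working session

There is one attempt and no reset: what is moved stays moved. The work goes in short steps, Python scripts to look and compute and a tool call to move; the robot and the scene stay as the last step left them, time stands still between calls to the robot, and variables do not carry over. Pictures are saved under pics/ and viewed, at most 10 in all, crops included, and the job is handed in when it is done.

Besides the shell and the picture viewer there is one more tool, called after "Emit:" in YAML: its name, and indented under it one key for each argument. move_arm: Moves the arm, as the interface text tells. Its arguments: {"type":"object","properties":{"moves":{"type":"array"},"grip_force":{"type":"number"}},"required":["moves"]}

```bash
ls; mkdir -p pics; cat > h.py <<'E'
import numpy as np, cv2
from station import r, optics, workorder
def K(c): return np.array([[c['fx'],0,c['cx']],[0,c['fy'],c['cy']],[0,0,1.]])
def cam(name):
    s=r.state(); c=optics.read_camera(name)
    if 'R' in c: R=np.array(c['R']);t=np.array(c['t'])
    else:
        T=np.array(c['T_tool_cam']); Rt=np.array(s['eef_rot']); p=np.array(s['tcp_pos'])
        Rwc=Rt@T[:3,:3]; o=Rt@T[:3,3]+p; R=Rwc.T; t=-R@o
    c['Rw'],c['tw']=R,t
    return c
def plane(c,uv,z):
    uv=np.array(uv,float).reshape(-1,1,2)
    n=cv2.undistortPoints(uv,K(c),np.array(c['distortion'],float)).reshape(-1,2)
    d=np.c_[n,np.ones(len(n))]@c['Rw']; o=-c['Rw'].T@c['tw']
    return o+d*((z-o[2])/d[:,2])[:,None]
def cloud(c):
    h,w=c['z_map'].shape
    uv=np.stack(np.meshgrid(np.arange(w),np.arange(h)),-1).reshape(-1,1,2).astype(float)
    n=cv2.undistortPoints(uv,K(c),np.array(c['distortion'],float)).reshape(-1,2)
    z=c['z_map'].reshape(-1,1); P=np.c_[n*z,z]
    return ((P-c['tw'])@c['Rw']).reshape(h,w,3)
def save(c,f): cv2.imwrite('pics/'+f,c['pixels'][:,:,::-1])
def proj(c,X):
    return cv2.projectPoints(np.array(X,float).reshape(-1,3),cv2.Rodrigues(c['Rw'])[0],c['tw'],K(c),np.array(c['distortion'],float))[0].reshape(-1,2)
E
python3 - <<'E'
from h import *
s=r.state(); print({k:np.round(v,3).tolist() for k,v in s.items()})
for n in ['scene','top']:
    c=cam(n); save(c,n+'0.png'); print(n,(-c['Rw'].T@c['tw']).round(3),c['Rw'].round(2).tolist(),c['fx'])
E
```

```text
pics
{'t': 0.0, 'joints': [61.782, 34.383, -0.144, 91.679, 0.103, 54.026, -4.572], 'dq': [-0.014, 0.002, -0.017, -0.118, -0.064, -0.018, -0.008], 'effort': [-0.0, -76.508, 1.498, -25.236, -0.052, 0.017, 0.0], 'tcp_pos': [0.293, -0.663, 0.218], 'eef_rot': [[0.915, 0.404, -0.001], [0.404, -0.915, 0.001], [-0.0, -0.002, -1.0]], 'force': [0.038, 0.674, -0.307], 'moment': [0.002, 0.018, 0.004], 'finger_force': 0.0, 'finger_gap': 0.093}
scene [0.452 0.755 0.544] [[-0.99, -0.15, -0.02], [-0.05, 0.49, -0.87], [0.14, -0.86, -0.49]] 505.2895801581318
top [ 0.452 -0.053  0.946] [[-0.02, -1.0, 0.0], [-0.99, 0.02, -0.16], [0.16, -0.01, -0.99]] 437.19130600442134
```

View pics/top0.png

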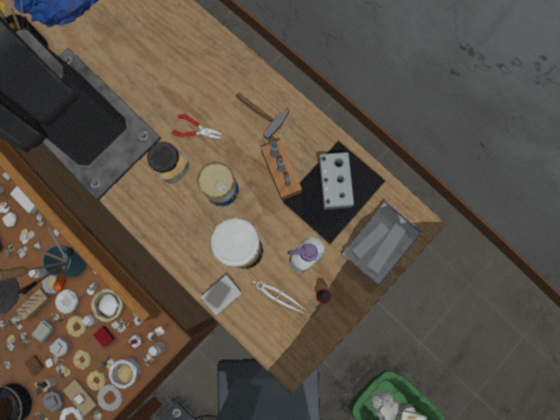

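View pics/scene0.png

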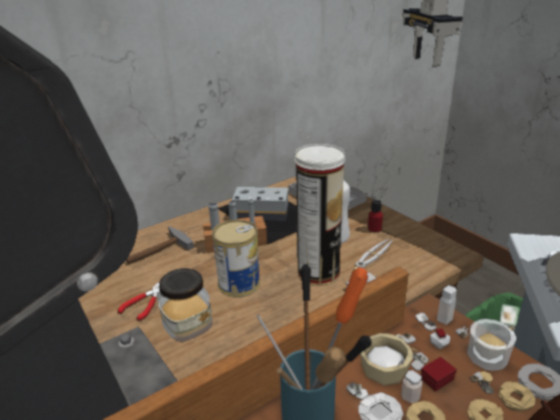

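The top view shows the stand with its three punches at about (281,168). The cutter is at (337,180) on the black mat, with its holes at about (339,163), (340,180) and (341,195) and its screws to their left. Tall cans stand near (236,242) and (217,183).

```bash
python3 - <<'E'
from h import *
c=cam('top'); P=cloud(c)
im=c['pixels'][125:245,245:395]; cv2.imwrite('pics/topcrop.png',cv2.resize(im,None,fx=5,fy=5,interpolation=cv2.INTER_CUBIC)[:,:,::-1])
Z=P[...,2]
for u,v in [(339,163),(340,180),(341,195),(325,180),(281,168),(290,200)]:
    print((u,v),P[v,u].round(3), plane(c,[(u,v)],.052).round(3))
# obstacle heights
for n,(u,v) in dict(can=(236,242),jar=(217,183),jar2=(165,155),white=(305,250),tray=(383,240)).items():
    w=P[v-25:v+25,u-25:u+25].reshape(-1,3); i=w[:,2].argmax(); print(n,w[i].round(3))
b=(Z>.07)&(Z<.4)&(P[...,0]>.3)&(P[...,1]<.15); print([ (i,(np.array(q)).round(2).tolist()) for i,q in enumerate(cv2.connectedComponentsWithStats(b.astype(np.uint8))[2])])
E
```

```text
(339, 163) [ 0.704 -0.187  0.018] [[ 0.694 -0.182  0.052]]
(340, 180) [ 0.665 -0.187  0.02 ] [[ 0.658 -0.182  0.052]]
(341, 195) [ 0.631 -0.187  0.023] [[ 0.625 -0.183  0.052]]
(325, 180) [ 0.657 -0.15   0.055] [[ 0.658 -0.15   0.052]]
(281, 168) [ 0.683 -0.059  0.064] [[ 0.686 -0.059  0.052]]
(290, 200) [ 0.626 -0.077  0.003] [[ 0.617 -0.076  0.052]]
can [ 0.452 -0.053  0.946]
jar [ 0.452 -0.053  0.946]
jar2 [ 0.452 -0.053  0.946]
white [ 0.452 -0.053  0.946]
tray [ 0.452 -0.053  0.946]
[(0, [0, 0, 560, 420, 223462]), (1, [427, 0, 133, 115, 7468]), (2, [270, 142, 9, 11, 84]), (3, [278, 159, 7, 9, 49]), (4, [196, 161, 40, 41, 1243]), (5, [285, 176, 5, 7, 29]), (6, [210, 218, 52, 51, 2053]), (7, [287, 236, 38, 35, 812])]
```

View pics/topcrop.png

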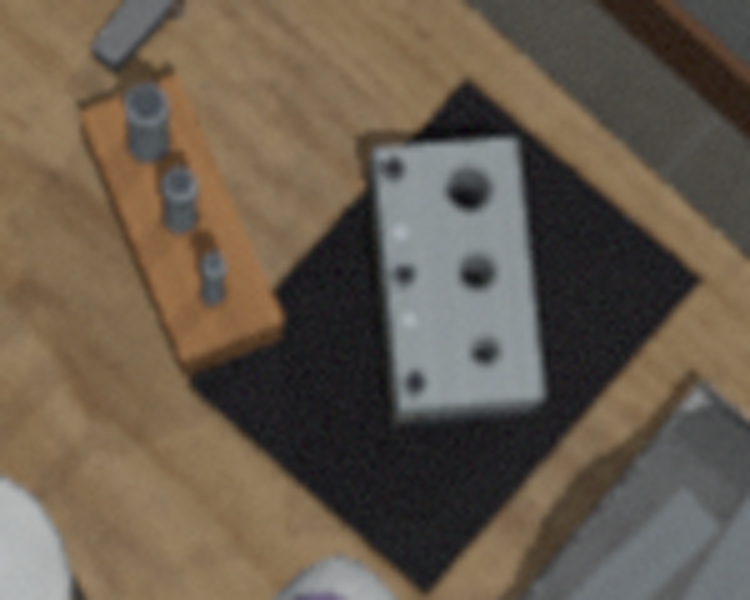

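```bash
python3 - <<'E'
from h import *
c=cam('top'); P=cloud(c); Z=P[...,2]
f=lambda u,v:(u/5+245-.4,v/5+125-.4)
for n,p,z in [('L',f(146,100),.092),('M',f(180,180),.092),('S',f(213,258),.092),('hL',f(469,187),.052),('hM',f(477,271),.052),('hS',f(486,350),.052)]:
    print(n,plane(c,[p],z).round(4))
b=(c['z_map']>0)&(Z>.07)&(Z<.45)&(P[...,0]>.3)&(P[...,1]<.2)
n,l,st,_=cv2.connectedComponentsWithStats(b.astype(np.uint8))
for i in range(1,n):
    q=P[l==i]; 
    if len(q)>20: print(st[i],q.min(0).round(3),q.max(0).round(3))
s=r.state();w=cam('wrist');print(w['T_tool_cam'],w['fx'],w['cx'],w['cy'])
E
```

```text
L [[ 0.7249 -0.0449  0.092 ]]
M [[ 0.6909 -0.058   0.092 ]]
S [[ 0.6583 -0.0705  0.092 ]]
hL [[ 0.6966 -0.1805  0.052 ]]
hM [[ 0.6601 -0.1822  0.052 ]]
hS [[ 0.6262 -0.1844  0.052 ]]
[ 428    0  132  115 7461] [ 0.799 -0.687  0.07 ] [ 1.077 -0.407  0.308]
[155 142  25  33 650] [0.674 0.152 0.07 ] [0.739 0.2   0.095]
[270 142   9  11  85] [ 0.713 -0.053  0.071] [ 0.731 -0.037  0.096]
[278 159   7   9  49] [ 0.682 -0.065  0.071] [ 0.694 -0.053  0.098]
[ 196  161   40   41 1245] [0.614 0.035 0.07 ] [0.689 0.109 0.114]
[285 176   5   7  30] [ 0.65  -0.074  0.073] [ 0.659 -0.066  0.097]
[ 210  218   52   51 2051] [ 0.477 -0.017  0.071] [0.556 0.062 0.237]
[287 236  38  35 813] [ 0.471 -0.137  0.094] [ 0.535 -0.065  0.189]
[143 305  17  16 201] [0.382 0.187 0.07 ] [0.409 0.2   0.149]
[148 342  17  14 145] [0.316 0.179 0.07 ] [0.335 0.199 0.117]
[[ 9.47527975e-05 -9.55122813e-01 -2.96210066e-01  8.15133637e-02]
 [ 9.99999848e-01  2.51563503e-04 -4.91277220e-04  3.09122223e-04]
 [ 5.43745722e-04 -2.96209974e-01  9.55122691e-01 -1.65684582e-01]
 [ 0.00000000e+00  0.00000000e+00  0.00000000e+00  1.00000000e+00]] 305.64302772012053 279.41830377907775 207.6957257731715
```

```bash
python3 - <<'E'
from h import *
c=cam('top'); P=cloud(c)
for u,v in [(250,20),(330,30),(350,110),(400,120),(400,160),(480,50),(500,120),(540,160),(440,210),(450,230),(500,200),(540,300),(450,300),(380,310),(330,360),(300,340),(385,225),(410,250)]: print((u,v),P[v,u].round(3))
s=cam('scene'); Q=cloud(s)
for u,v in [(150,150),(300,100),(430,130),(380,60),(440,30),(430,50),(480,100),(540,150),(520,220),(350,195)]: print('s',(u,v),Q[v,u].round(3))
E
```

```text
(250, 20) [ 1.515  0.051 -0.675]
(330, 30) [ 1.253 -0.232 -0.34 ]
(350, 110) [ 1.119 -0.346 -0.705]
(400, 120) [ 0.998 -0.485 -0.501]
(400, 160) [ 0.917 -0.543 -0.737]
(480, 50) [ 0.962 -0.526  0.051]
(500, 120) [ 0.847 -0.636 -0.101]
(540, 160) [ 0.742 -0.744 -0.116]
(440, 210) [ 0.71  -0.692 -0.738]
(450, 230) [ 0.629 -0.725 -0.735]
(500, 200) [ 0.695 -0.793 -0.445]
(540, 300) [ 0.337 -1.089 -0.745]
(450, 300) [ 0.357 -0.709 -0.743]
(380, 310) [ 0.33  -0.428 -0.736]
(330, 360) [ 0.148 -0.232 -0.748]
(300, 340) [ 0.326 -0.091  0.003]
(385, 225) [ 0.566 -0.284  0.004]
(410, 250) [ 0.51  -0.338 -0.003]
s (150, 150) [ 1.026 -0.465  0.018]
s (300, 100) [ 0.655 -0.828  0.055]
s (430, 130) [ 0.171 -1.315 -0.21 ]
s (380, 60) [ 0.402 -1.077  0.129]
s (440, 30) [ 0.276 -0.574  0.318]
s (430, 50) [ 0.213 -1.267  0.126]
s (480, 100) [-0.008 -1.305 -0.074]
s (540, 150) [-0.203 -1.093 -0.193]
s (520, 220) [-0.197 -1.11  -0.503]
s (350, 195) [ 0.472 -0.288  0.   ]
```

Emit:
move_arm:
  moves:
    - [[1,0.5,-0.3,0,0],[1,1,-0.6,0,0],[1,1,-0.6,0,0],[1,1,-0.6,0,0],[1,1,-0.6,0,0],[1,1,-0.6,0,0],[1,1,-0.6,0,0],[1,1,-0.6,0,0]]

```text
t: 1.02
tcp_pos: [0.4287, -0.4712, 0.2188]
eef_rot: [[0.913, 0.407, 0.0], [0.407, -0.913, 0.0], [0.0, -0.0, -1.0]]
force: [-0.5, -0.7, -0.5]
finger_gap: 0.0932
finger_force: 0.0
```

Emit:
move_arm:
  moves:
    - [[1,0.5,-0.3,0,0],[1,1,-0.6,0,0],[1,1,-0.6,0,0],[1,1,-0.6,0,0],[1,1,-0.6,0,0],[1,1,-0.6,0,0],[1,1,-0.6,0,0],[1,1,-0.6,0,0]]

```text
t: 1.68
tcp_pos: [0.5622, -0.2823, 0.2185]
eef_rot: [[0.914, 0.405, -0.0], [0.405, -0.914, -0.0], [-0.0, 0.0, -1.0]]
force: [-0.1, -0.4, 0.1]
finger_gap: 0.0927
finger_force: 0.0
```

Emit:
move_arm:
  moves:
    - [[1,0.4,-0.25,0,0.03],[0.2,0.9,-0.55,0,0.03],[0.2,0.9,-0.55,0,0.03],[0.2,0.9,-0.55,0,0.03],[0.2,0.9,-0.55,0,0.03],[0.2,0.9,-0.55,0,0.03],[0.2,0.9,-0.55,0,0.03],[0.2,0.9,-0.55,0,0.03],[0.2,0.9,-0.55,0,0.03],[0.2,0.9,-0.55,0,0.03]]

```text
t: 2.52
tcp_pos: [0.681, -0.1121, 0.2188]
eef_rot: [[0.934, 0.357, -0.0], [0.357, -0.934, -0.001], [-0.001, 0.001, -1.0]]
force: [-0.3, 0.3, -0.4]
finger_gap: 0.0559
finger_force: 0.0
```

```bash
python3 - <<'E'
from h import *
c=cam('wrist'); save(c,'w1.png')
X=[[.6909,-.058,.092],[.7249,-.0449,.092],[.6583,-.0705,.092],[.6601,-.1822,.052],[.6966,-.1805,.052],[.6262,-.1844,.052]]
print(proj(c,X).round(1), c['tw'])
E
```

```text
[[230.4 170.3]
 [228.5 131.7]
 [232.1 204.9]
 [329.1 226.5]
 [340.7 197.7]
 [319.3 251.9]] [-0.34808918  0.53314571  0.56823589]
```

View pics/w1.png

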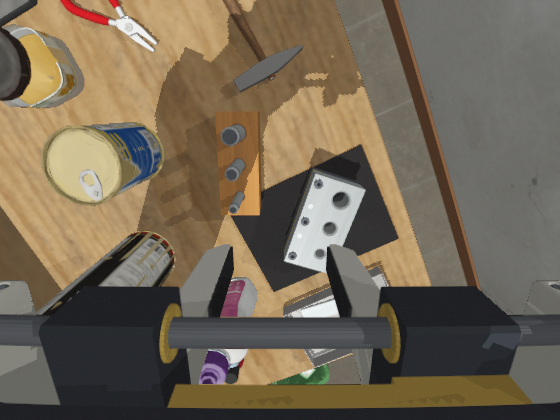

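The wrist view shows the punches in the stand at about (234,134), (233,172) and (237,203). The cutter holes are at about (341,200), (330,228) and (320,254). The stand row is roughly aligned with the tool's x.

```bash
python3 - <<'E'
from h import *
c=cam('wrist'); im=c['pixels'][115:265,210:370]
cv2.imwrite('pics/w1c.png',cv2.resize(im,None,fx=4,fy=4,interpolation=cv2.INTER_CUBIC)[:,:,::-1])
P=cloud(c); 
m=(c['z_map']>0)&(P[...,2]>.08)&(P[...,2]<.105)&(P[...,0]>.6)&(P[...,1]<-.03)&(P[...,1]>-.1)
n,l,st,ce=cv2.connectedComponentsWithStats(m.astype(np.uint8))
for i in range(1,n): q=P[l==i]; t=q[q[:,2]>np.percentile(q[:,2],40)]; print(st[i],ce[i],q[:,2].max(), t.mean(0).round(4), np.median(q,0).round(4))
# dark holes: grey cutter top
g=cv2.cvtColor(c['pixels'],cv2.COLOR_RGB2GRAY)
top=(abs(P[...,2]-.052)<.006)&(P[...,0]>.58)&(P[...,0]<.75)&(P[...,1]<-.12)&(P[...,1]>-.24)&(g>100)
cn,_=cv2.findContours(top.astype(np.uint8),cv2.RETR_LIST,cv2.CHAIN_APPROX_NONE)
for k in cn:
    if len(k)>12: 
        e=cv2.fitEllipse(k); print('hole/outline',len(k),np.round(e[0],1),np.round(e[1],1),plane(c,[e[0]],.052).round(4))
E
```

```text
[221 126  20  20 312] [230.59935897 135.80128205] 0.09375709407911469 [ 0.7214 -0.0466  0.092 ] [ 0.722  -0.0471  0.0914]
[225 166  16  15 185] [232.4972973  173.14594595] 0.09370030211494512 [ 0.6879 -0.0598  0.0918] [ 0.6889 -0.0599  0.0911]
[229 202  11  12  99] [234.11111111 207.70707071] 0.09267984241520943 [ 0.6543 -0.0724  0.0914] [ 0.6559 -0.0726  0.0907]
hole/outline 26 [319.7 252.6] [9.  9.5] [[ 0.6259 -0.1846  0.052 ]]
hole/outline 38 [329.3 227.5] [12.4 13.9] [[ 0.6593 -0.1824  0.052 ]]
hole/outline 13 [305.3 221.9] [4.8 5.5] [[ 0.6557 -0.1536  0.052 ]]
hole/outline 48 [340.7 199.4] [16.4 17.5] [[ 0.695  -0.1807  0.052 ]]
hole/outline 14 [319.  184.5] [5.  5.5] [[ 0.7021 -0.151   0.052 ]]
hole/outline 276 [324.1 219.7] [ 55.2 111.5] [[ 0.666  -0.1728  0.052 ]]
```

View pics/w1c.png

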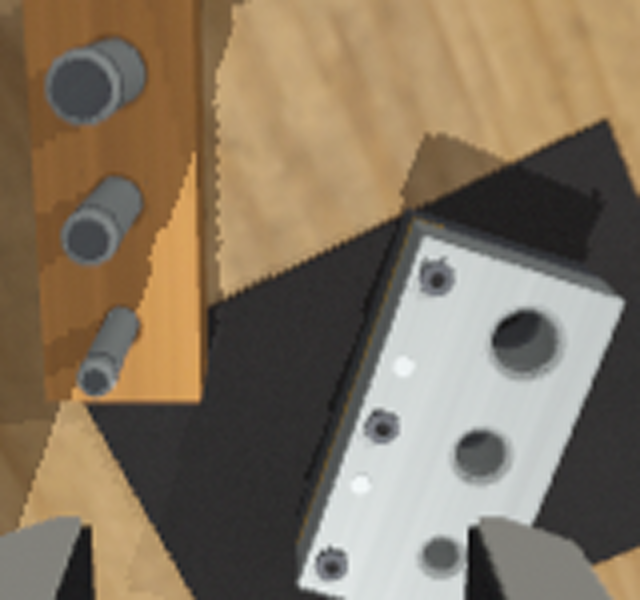

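The crop shows the middle punch head at about (88,242), which is full-frame (232,175). The middle hole is at crop (481,457), full-frame (330,229).

```bash
python3 - <<'E'
from h import *
c=cam('wrist'); s=r.state()
h=plane(c,[(231.6,175.1)],.092)[0]; print(h.round(4), plane(c,[(329.6,228.9)],.052))
R=np.array(s['eef_rot']); print((R.T@(np.r_[h[:2],.13]-s['tcp_pos'])/.2).round(4))
E
```

```text
[ 0.6872 -0.0593  0.092 ] [[ 0.65804719 -0.18278511  0.052     ]]
[ 0.118  -0.2287  0.444 ]
```

Emit:
move_arm:
  moves:
    - [[-0.1,0.06,-0.12,0.1,0],[-0.1,0.12,-0.23,0.25,0],[-0.1,0.12,-0.23,0.44,0],[-0.1,0.12,-0.23,0.44,0],[-0.1,0.12,-0.23,0.44,0],[-0.1,0.12,-0.23,0.44,0]]

```text
t: 3.17
tcp_pos: [0.6884, -0.0589, 0.1321]
eef_rot: [[0.933, 0.359, 0.001], [0.359, -0.933, -0.001], [0.001, 0.001, -1.0]]
force: [-0.4, -0.1, 1.8]
finger_gap: 0.0423
finger_force: 0.0
```

```bash
python3 - <<'E'
from h import *
s=r.state();c=cam('wrist'); print(s['tcp_pos'],s['finger_gap'])
P=cloud(c); m=(c['z_map']>0)&(P[...,2]>.086)&(P[...,2]<.1)&(np.hypot(P[...,0]-.688,P[...,1]+.059)<.02)
q=P[m]; ys,xs=np.nonzero(m); print(len(q),q.mean(0).round(4),xs.min(),xs.max(),ys.min(),ys.max())
x0,y0=int(proj(c,[[.688,-.059,.08]])[0][0])-70,int(proj(c,[[.688,-.059,.08]])[0][1])-70
print(x0,y0,proj(c,[np.r_[s['tcp_pos'][:2],.092]]))
cv2.imwrite('pics/w2c.png',cv2.resize(c['pixels'][max(y0,0):y0+140,x0:x0+140],None,fx=4,fy=4,interpolation=cv2.INTER_CUBIC)[:,:,::-1])
E
```

```text
[ 0.68844475 -0.05893104  0.13211422] 0.042279098832743445
290 [ 0.6886 -0.0593  0.0909] 271 288 221 240
208 155 [[278.96290207 231.13495702]]
```

View pics/w2c.png

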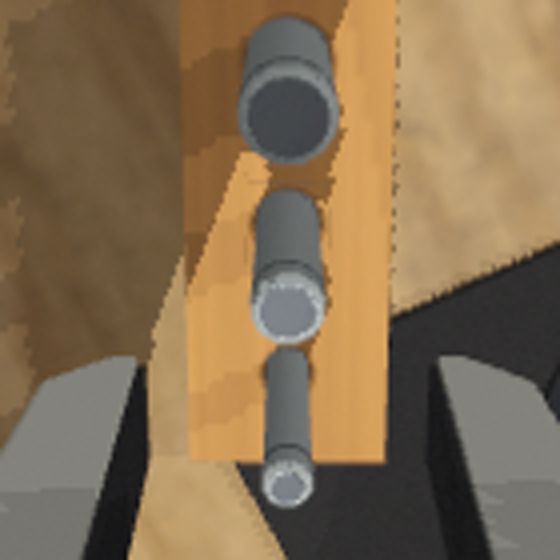

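The middle punch head is centred at crop (289,308), full-frame (280,231.6). That is within 1 px of the tool axis, so I'll descend and grip.

Emit:
move_arm:
  moves:
    - [[-0.1,0,0,0.1,0],[-0.1,0,0,0.2,0],[-0.1,0,0,0.28,0],[-0.1,0,0,0.32,0],[-0.1,0,0,0.33,0],[-0.1,0,0,0.33,0],[-0.1,0,0,0.33,0],[-1,0,0,0.33,0],[-1,0,0,0.33,0],[-1,0,0,0.33,0],[-1,0,0,0.33,0],[-1,0,0,0.33,0],[-1,0,0,0.33,0],[-1,0,0,0.33,0],[-1,0,0,0.33,0]]
  grip_force: 30

```text
t: 4.47
tcp_pos: [0.6881, -0.0577, 0.0648]
eef_rot: [[0.933, 0.36, 0.001], [0.36, -0.933, -0.0], [0.0, 0.001, -1.0]]
force: [0.4, -1.8, 1.9]
finger_gap: 0.0135
finger_force: 29.9
```

Emit:
move_arm:
  moves:
    - [[-1,0,0,-0.03,0],[-1,0,0,-0.07,0],[-1,0,0,-0.12,0],[-1,0,0,-0.18,0],[-1,0,0,-0.26,0],[-1,0,0,-0.36,0],[-1,0,0,-0.46,0],[-1,0,0,-0.52,0],[-1,0,0,-0.52,0],[-1,0,0,-0.52,0],[-1,0,0,-0.52,0]]

```text
t: 5.38
tcp_pos: [0.6871, -0.0569, 0.1679]
eef_rot: [[0.933, 0.361, -0.001], [0.361, -0.933, 0.0], [-0.001, -0.001, -1.0]]
force: [-1.2, -0.2, -1.3]
finger_gap: 0.0129
finger_force: 29.9
```

```bash
python3 - <<'E'
from h import *
s=r.state();R=np.array(s['eef_rot']); print(s['tcp_pos'],s['force'],s['finger_gap'])
for b in [(.6593,-.1824),(.6601,-.1822),(.658,-.1828)]: print((R.T@(np.r_[b,.12]-s['tcp_pos'])/.2).round(4))
E
```

```text
[ 0.687142   -0.05693662  0.16789894] [-1.1858875  -0.20711599 -1.25074289] 0.012871857520191718
[-0.3558  0.535   0.2396]
[-0.3517  0.5356  0.2396]
[-0.3626  0.5346  0.2396]
```

Emit:
move_arm:
  moves:
    - [[-1,-0.05,0.08,0,0],[-1,-0.15,0.22,0,0],[-1,-0.25,0.38,0,0],[-1,-0.32,0.48,0,0],[-1,-0.355,0.535,0,0],[-1,-0.355,0.535,0.08,0],[-1,-0.355,0.535,0.15,0],[-1,-0.355,0.535,0.17,0],[-1,-0.355,0.535,0.17,0],[-1,-0.355,0.535,0.17,0],[-1,-0.355,0.535,0.17,0],[-1,-0.355,0.535,0.17,0]]

```text
t: 6.38
tcp_pos: [0.6607, -0.1822, 0.1353]
eef_rot: [[0.933, 0.361, 0.001], [0.361, -0.933, -0.0], [0.001, 0.0, -1.0]]
force: [0.2, 0.6, -0.7]
finger_gap: 0.0135
finger_force: 29.9
```

```bash
python3 - <<'E'
from h import *
s=r.state();c=cam('wrist'); print(s['tcp_pos'],s['force'],s['finger_gap'])
R=np.array(s['eef_rot']);p=np.array(s['tcp_pos'])
print(proj(c,[p,p+R@[0,0,.053],[.6593,-.1824,.052]]))
cv2.imwrite('pics/w3c.png',cv2.resize(c['pixels'][110:270,180:380],None,fx=4,fy=3.75,interpolation=cv2.INTER_CUBIC)[:,:,::-1])
E
```

```text
[ 0.66070864 -0.18222373  0.13530444] [ 0.1986272   0.62010363 -0.70223762] 0.013465384209116884
[[278.91988684 255.89753692]
 [279.06983677 224.85933736]
 [278.68335673 214.09583152]]
```

View pics/w3c.png

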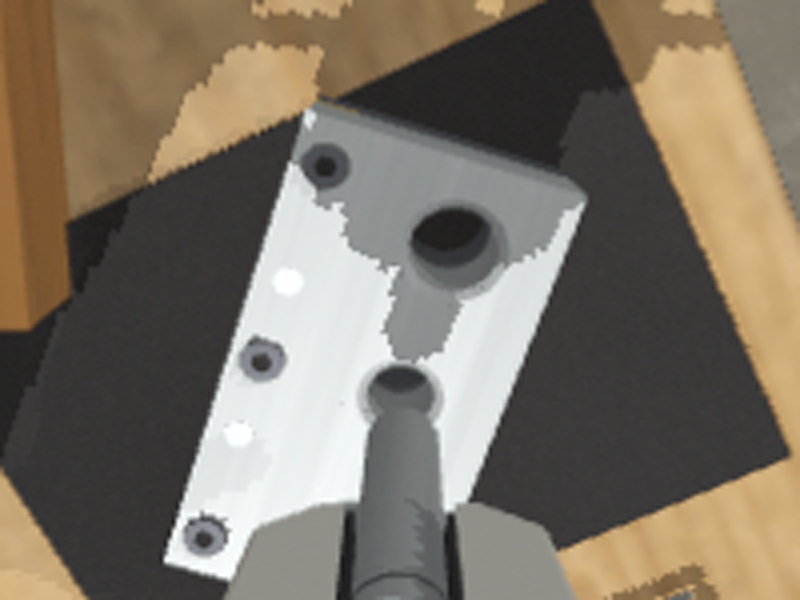

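The crop shows the middle bore at about full-frame (280,215.5) and the punch foot at x≈280.6, just nearer the camera base. The bore therefore lies about 2.5 mm along tool -x, so I'll correct that and lower gently.

Emit:
move_arm:
  moves:
    - [[-1,-0.0125,-0.002,0,0],[-1,-0.0125,-0.002,0.04,0],[-1,-0.0125,-0.002,0.08,0],[-1,-0.0125,-0.002,0.11,0],[-1,-0.0125,-0.002,0.13,0],[-1,-0.0125,-0.002,0.14,0],[-1,-0.0125,-0.002,0.15,0],[-1,-0.0125,-0.002,0.155,0],[-1,-0.0125,-0.002,0.16,0],[-1,-0.0125,-0.002,0.16,0],[-1,-0.0125,-0.002,0.16,0]]

```text
t: 7.35
tcp_pos: [0.6578, -0.1832, 0.1028]
eef_rot: [[0.933, 0.36, 0.0], [0.36, -0.933, -0.0], [0.0, 0.0, -1.0]]
force: [-0.4, 0.1, -0.9]
finger_gap: 0.0133
finger_force: 29.9
```

```bash
python3 - <<'E'
from h import *
s=r.state();c=cam('wrist'); print(s['tcp_pos'],s['force'],s['moment'])
cv2.imwrite('pics/w4c.png',cv2.resize(c['pixels'][150:270,200:360],None,fx=5,fy=5,interpolation=cv2.INTER_CUBIC)[:,:,::-1])
E
```

```text
[ 0.65779109 -0.18315212  0.10277246] [-0.42504597  0.09998053 -0.94214789] [ 0.03288736  0.00544811 -0.02759977]
```

View pics/w4c.png

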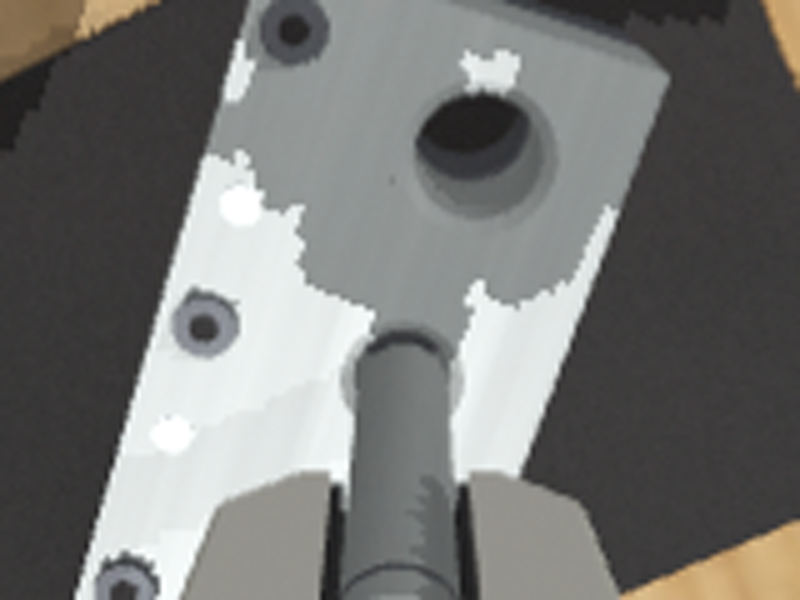

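The foot is inside the countersink, laterally centred: rod and ring are both centred at crop x≈404. I'll keep lowering and watch the force.

Emit:
move_arm:
  moves:
    - [[-1,0,0,0.01,0],[-1,0,0,0.02,0],[-1,0,0,0.03,0],[-1,0,0,0.04,0],[-1,0,0,0.04,0],[-1,0,0,0.04,0]]

```text
t: 7.9
tcp_pos: [0.6579, -0.183, 0.0944]
eef_rot: [[0.933, 0.361, 0.0], [0.361, -0.933, 0.0], [0.0, -0.0, -1.0]]
force: [2.6, -0.0, -2.0]
finger_gap: 0.0133
finger_force: 29.9
```

Emit:
move_arm:
  moves:
    - [[-1,0.0015,0.0005,0.01,0],[-1,0.0015,0.0005,0.02,0],[-1,0.0015,0.0005,0.03,0],[-1,0.0015,0.0005,0.04,0],[-1,0.0015,0.0005,0.05,0],[-1,0.0015,0.0005,0.06,0],[-1,0.0015,0.0005,0.06,0]]

```text
t: 8.48
tcp_pos: [0.658, -0.1831, 0.0821]
eef_rot: [[0.933, 0.36, -0.0], [0.36, -0.933, 0.0], [-0.0, -0.0, -1.0]]
force: [2.4, 0.2, -1.9]
finger_gap: 0.0133
finger_force: 29.9
```

Emit:
move_arm:
  moves:
    - [[-1,0.0025,0.001,0,0],[-1,0.0025,0.001,0.01,0],[-1,0.0025,0.001,0.015,0],[-1,0.0025,0.001,0.02,0],[-1,0.0025,0.001,0.02,0]]

```text
t: 8.9
tcp_pos: [0.6583, -0.1831, 0.0783]
eef_rot: [[0.933, 0.36, -0.001], [0.36, -0.933, 0.0], [-0.0, -0.0, -1.0]]
force: [0.7, 1.1, -2.1]
finger_gap: 0.0132
finger_force: 29.9
```

Side force is gone. Next I'll go down through the slot into the die plate.

Emit:
move_arm:
  moves:
    - [[-1,0,0.0,0.01,0],[-1,0,0,0.02,0],[-1,0,0,0.03,0],[-1,0,0,0.04,0],[-1,0,0,0.05,0],[-1,0,0,0.06,0],[-1,0,0,0.06,0]]

```text
t: 9.48
tcp_pos: [0.6585, -0.1831, 0.0661]
eef_rot: [[0.933, 0.36, -0.0], [0.36, -0.933, 0.0], [-0.0, -0.0, -1.0]]
force: [1.0, 0.3, -1.5]
finger_gap: 0.0135
finger_force: 29.9
```

Emit:
move_arm:
  moves:
    - [[-1,0,0,0.01,0],[-1,0,0,0.02,0],[-1,0,0,0.03,0],[-1,0,0,0.035,0],[-1,0,0,0.04,0],[-1,0,0,0.04,0]]

```text
t: 9.98
tcp_pos: [0.6585, -0.1831, 0.0584]
eef_rot: [[0.933, 0.36, -0.0], [0.36, -0.933, -0.0], [-0.0, -0.0, -1.0]]
force: [0.5, 0.9, -1.7]
finger_gap: 0.0136
finger_force: 29.9
```

Emit:
move_arm:
  moves:
    - [[-1,0,0,0.003,0],[-1,0,0,0.006,0],[-1,0,0,0.009,0],[-1,0,0,0.009,0]]

```text
t: 10.32
tcp_pos: [0.6586, -0.1831, 0.0568]
eef_rot: [[0.933, 0.36, -0.0], [0.36, -0.933, -0.0], [-0.0, 0.0, -1.0]]
force: [0.1, 1.1, 0.1]
finger_gap: 0.0135
finger_force: 29.9
```

Emit:
move_arm:
  moves:
    - [[-1,0,0,0.003,0],[-1,0,0,0.006,0],[-1,0,0,0.006,0]]

```text
t: 10.57
tcp_pos: [0.659, -0.1832, 0.0567]
eef_rot: [[0.933, 0.36, 0.001], [0.36, -0.933, -0.0], [0.001, 0.001, -1.0]]
force: [-1.7, 1.1, 9.6]
finger_gap: 0.0133
finger_force: 30.0
```

Contact at 9.6 N came exactly at the expected home height (TCP 0.0567 m, 5 mm clear of the plate). I'll hold briefly, then draw it up 31 mm.

Emit:
move_arm:
  moves:
    - [[-1,0,0,0,0],[-1,0,0,0,0],[-1,0,0,0,0],[-1,0,0,-0.01,0],[-1,0,0,-0.02,0],[-1,0,0,-0.035,0],[-1,0,0,-0.05,0],[-1,0,0,-0.065,0],[-1,0,0,-0.08,0],[-1,0,0,-0.095,0],[-1,0,0,-0.11,0],[-1,0,0,-0.125,0],[-1,0,0,-0.14,0],[-1,0,0,-0.15,0],[-1,0,0,-0.155,0],[-1,0,0,-0.16,0],[-1,0,0,-0.16,0],[-1,0,0,-0.16,0],[-1,0,0,-0.16,0]]

```text
t: 12.15
tcp_pos: [0.6586, -0.1832, 0.0875]
eef_rot: [[0.933, 0.36, -0.0], [0.36, -0.933, -0.0], [-0.0, 0.0, -1.0]]
force: [1.1, 0.5, -0.1]
finger_gap: 0.0136
finger_force: 29.9
```

```bash
python3 - <<'E'
from h import *
for i in range(4):
    s=r.state();c=cam('wrist'); print(s['t'],s['tcp_pos'].round(4),s['force'].round(2),s['moment'].round(3),abs(s['dq']).max().round(2))
c=cam('top')
a=c['pixels'][125:245,245:395]; cv2.imwrite('pics/topf.png',cv2.resize(np.hstack([a]),None,fx=3,fy=3,interpolation=cv2.INTER_CUBIC)[:,:,::-1])
w=cam('wrist'); cv2.imwrite('pics/w5c.png',cv2.resize(w['pixels'][150:270,200:360],None,fx=5,fy=5,interpolation=cv2.INTER_CUBIC)[:,:,::-1])
E
```

```text
12.15 [ 0.6586 -0.1832  0.0875] [ 1.09  0.53 -0.05] [ 0.264 -0.154  0.04 ] 0.09
12.2 [ 0.6586 -0.1831  0.0876] [-0.57  0.84 -1.24] [ 0.22  -0.122 -0.   ] 0.12
12.25 [ 0.6586 -0.1832  0.0875] [-0.15  0.79  0.49] [ 0.185 -0.125  0.014] 0.11
12.3 [ 0.6585 -0.1831  0.0875] [-0.22  0.16 -0.52] [ 0.199 -0.136 -0.045] 0.08
```

View pics/w5c.png

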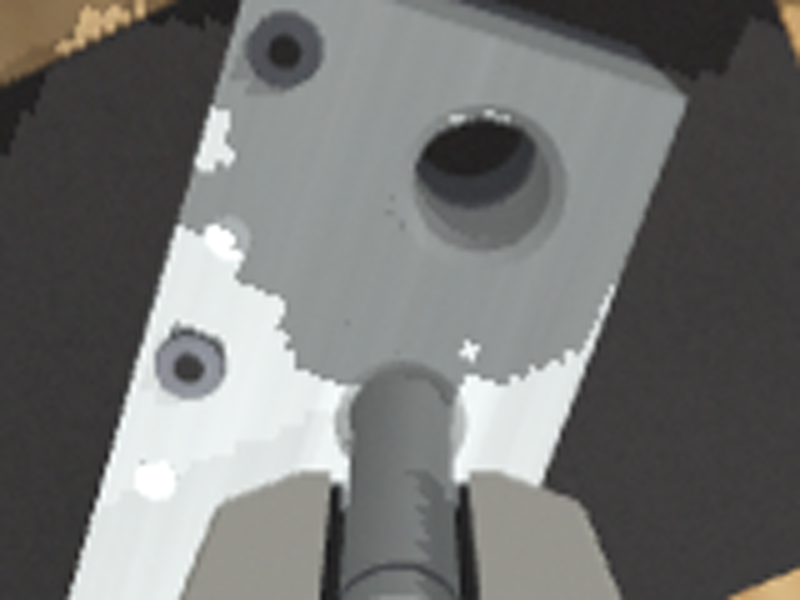

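The crop shows the rod (crop centre x≈404) very slightly right of the mouth ring (≈401). The moment also suggests a light side contact of about 1 N, so I'll ease it off.

Emit:
move_arm:
  moves:
    - [[-1,0.001,-0.0015,0,0],[-1,0.001,-0.0015,0,0],[-1,0.001,-0.0015,0,0],[-1,0.001,-0.0015,0,0],[-1,0.001,-0.0015,0,0],[-1,0.001,-0.0015,0,0]]

```text
t: 12.95
tcp_pos: [0.6585, -0.1829, 0.0875]
eef_rot: [[0.933, 0.36, -0.0], [0.36, -0.933, -0.0], [-0.0, -0.0, -1.0]]
force: [-0.2, 1.1, -0.8]
finger_gap: 0.0129
finger_force: 29.9
```

```bash
cat > f.py <<'E'
from h import *
a=[]
for i in range(6):
    s=r.state();a.append(np.r_[s['tcp_pos']*1000,s['force'],s['moment']]); optics.read_camera('wrist')
print(s['t'],np.mean(a,0).round(3))
E
python3 f.py
```

```text
13.2 [ 6.58553e+02 -1.82862e+02  8.75690e+01 -1.40000e-02  1.43000e-01
 -1.02500e+00  2.00000e-02  0.00000e+00 -6.00000e-03]
```

The punch now hangs free: zero moment, about 1 N of weight, foot about 9 mm above the guide underside. I'm handing in.

```bash
python3 -c "
from station import workorder
print(workorder.hand_in())"
```

```text
the job is handed in; nothing more can be done
None
```

The middle punch went home on the mat and is now held free in the upper plate, its lower end about 9 mm above the sheet slot; the job is handed in, with no verdict shown.

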